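# Prove the bench projectile launcher before the lesson

### The arm

A 6-joint arm with a two-finger parallel gripper is mounted at the origin on the work surface. World frame = base frame: x ahead of the robot, y to its left, z up, the work surface at z = 0. Lengths are in mm, angles in degrees, forces in N, time in s.
With the tool pointing down it reaches from about 300 to 850 mm from the base axis. Payload 4.2 kg.
Tool frame: the origin (TCP) lies on the centre line of the jaws, within the pads' length; the fingertips stand 14 mm ahead of it and the grasp point (between the pads) lies 5 mm behind it (env.finger_overhang is the z of the fingertips in the tool frame, in mm); z points along the fingers, y is the line along which they close (so a half turn about z gives the same grasp; the last joint's range is limited). The gripper opens to 91 mm and grips with 3 to 60 N. Pads are 32 mm wide; open, the fingers measure 118 mm over their backs; the gripper's body (76 mm by 178 mm) begins 60 mm behind the grasp point.
Start: joints at [-66.635, 18.312, 89.639, -0, 72.044, -1.146], TCP at [238.555, -523.195, 227.976] pointing down, gripper open.
Joint ranges: [-177.97, 177.97], [-48.28, 115.42], [12.27, 149.76], [-77.06, 257.06], [2.81, 150.46], [-146.56, 146.56]. Speed limits (degrees/s): [147.25, 147.25, 180, 180, 180, 180].

### API

Orientations are given as [roll, pitch, yaw] about the fixed x, y, z axes, in that order (R = Rz(yaw) Ry(pitch) Rx(roll)).
In Python, from workcell import sensors, viewer, env gives the robot as it stands. The module is installed in compiled form; this text tells all that it offers.
- The arm moves only by the tool step_arm, never from a script. Its argument "plan" is one flat list of numbers, 6 for each row, row after row: the shift along the tool's x, y, z in cm, then the turn, a rotation vector about the tool's x, y, z in rad. In form: [x, y, z, wx, wy, wz, x, y, z, wx, wy, wz, ...]. A call has 1 to 5 rows; each row shifts and turns the commanded pose from where the row before left it, along the tool's axes as they then stand; what a row does not reach is not made up. A row lasts 1/12 s, in which the tool goes at most 41.7 mm and 7.16 degrees, less where a joint would pass 70% of its speed; a pose out of reach is approached as far as the arm can. A call is refused whole if a number of a shift passes 4.17 or a number of a turn 0.125, either way. A call with a gripper value outside its range is refused whole. "hand" is the finger opening in cm, from 0 to 9.12, set as the call begins (left out, the last holds). The fingers move at their own pace and stop on an object; "newtons" is the grip in N (left out, the last holds). Time passes only in rows, so rows that do not move let the fingers close. It gives the time, the measured TCP pose, the force, the opening and the grip force at its end, in the units of the state.
- sensors.state(): the state, without advancing time (a new reading comes with each control period).
- viewer.grab_frame(name): name is "scene" or "top" or "wrist"; returns a dict with "img" (480x640x3 uint8, red, green, blue), "fx", "fy", "cx", "cy" (pixels), "position" and "attitude" of the camera in the world. Camera axes: x right, y down, z forward; pixel columns grow to the right and rows downward; lengths in mm; the calibration is good to about 2 mm. A picture is of the moment at which its call begins. There is no depth.
- env.job_done(): hands the job in; it is judged then, once.
Trained networks look in a picture, given as the dict that the camera call returned (one of the last four; its "shot" number tells which), for a name from the list of things; names that differ only in an ending like _2 or _b are one class to them, and where a whole thing is asked for, a point or a joint stands for the part that bears it (a point fixed in the world has none). Each returns a list of dicts, best first, with "score" (0 to 1); they miss things now and then, are a little off and sometimes report something else, mostly with a low value. They report only what shows in the picture. A call takes as long as a camera call.
- viewer.boxes_of(name, picture): "location" ([column, row] in pixels, amid what is visible of it).
- viewer.pinpoint(name, picture): "location" ([column, row] in pixels: a listed point, or the origin of a listed thing).
The state is a dict: "time_s": time; "qpos": joint angles; "qvel": joint speeds; "effort": joint torques, N m; "ee_pos": TCP position; "ee_rot": TCP orientation; "force": force on the tool from outside, world axes, zero at the start; "torque": the same for the moment, N m; "gripper_width": finger opening in mm; "gripper_force": force on a finger pad.
Only numpy, scipy, OpenCV 4.12 (cv2) and the standard library are available. Lean on these libraries where they do the work, as an engineer would, in place of code of your own. Each camera call takes 0.05 s, during which the arm holds its last target. There are 200 camera calls.

### The job

Test-fire the bench projectile launcher: press its sprung arm back and down until the catch holds it by itself, set the wooden ball in the cup of the cocked arm and let go, then press the trigger paddle under the clear guard so that the launcher throws the ball into the tray. The launcher must do the throwing; leave the beaker, the jar and the balance where they stand.

Things in the scene. Friction and masses are not known exactly. Their poses are not given: they have to be found in the camera images.
- launcher: Swing-arm projectile launcher on a grey base plate 110 x 375 x 12 mm that does not move; it throws along its local +y, z up. Origin on the table under the arm's axle; the base runs from y = -305 to +70 mm. Two aluminium cheeks (132 mm high, 80 mm long, 57 mm over all) carry the axle, which lies along local x at height 95 mm. Sear and trigger are behind, at y = -200 to -288 mm.
- swing_arm (a joint): Angle of the sprung arm (rad): 0 = at rest on its buffer, leaning back (to launcher -y) 45 degrees from vertical; grows as it is pressed back and down; level and held by the sear at 0.783; stops at 0.84. To cock, press beyond 0.80, then let it rise on to the sear. At the thumb pad it pushes back with 4 N at rest, 6 N near the end, 9 N while passing the sear.
- trigger (a joint): Angle of the sear and trigger lever (rad): 0 = at rest, sear's nose forward over the arm's catch pin; grows as the paddle goes down, and to 0.15 while the arm, being cocked, pushes the nose aside; stops at 0.21, that is 15 mm down at the paddle. A cocked arm is let go between 0.06 and 0.15, at 4 to 5 N on the paddle. It springs back.
- thumb_pad (a point): Middle of the upper (front) face of the rubber thumb pad, 24 mm wide, 32 mm long, near the tip of the 24 mm wide arm: press here to cock. 186 mm from the axle along the arm, 6 mm off its middle plane. The cup ends 165 mm from the axle; the catch pin is at 212 mm, just past the pad. The sear's nose, 22 mm wide, begins 208 mm behind the axle and rises to z = 128 mm.
- cup_seat (a point): Where the ball's centre lies when it sits in the arm's cup: 130 mm from the axle along the arm, 36 mm off the arm's middle plane on its upper (front) side. The black cup is 64 mm wide inside, 70 mm outside, 25 mm deep. With the arm cocked the cup faces straight up, its floor 30 mm and its rim 5 mm below this point (which is then at z = 131 mm, launcher y = -130 mm).
- paddle (a point): Middle of the upper face of the trigger paddle, at launcher y = -270 mm, z = 39 mm. The steel paddle is 48 mm wide and 42 mm long (y = -288 to -247 mm), its rear edge 12 degrees lower. Press it down to fire. The guard above keeps a tool from reaching it straight down: come in from behind (launcher -y side), tilted about 45 degrees.
- guard_edge (a point): Middle of the rear lower edge of the clear flat guard over the paddle, at launcher y = -288 mm, z = 102 mm. The guard is level, 4 mm thick, 92 mm wide (local x), from y = -288 to -250 mm, on two strips at x = +-43 mm, y = -264 to -250 mm; open below at the rear.
- ball_center (a point): Centre of the solid wooden ball, 60 mm in diameter, about 80 g, loose. It starts on a loose cork ring (58 mm outside, 30 mm high) beside the launcher, its centre 51 mm above the table.
- tray: Open grey catch tray with a thin mat, 312 (local x) x 427 (local y) mm, 75 mm high, walls 5 mm, ahead of the launcher where the ball lands; it does not move. Origin at the centre of its underside. A ball lying in it has its centre 39 mm above the table.
- beaker: Empty glass beaker, 72 mm in diameter, 95 mm high, loose, on the same side of the launcher as the ball and about 190 mm from it (either may be nearer the tray). Origin at the centre of its underside.
- jar: Amber reagent jar with a black lid, 72 mm in diameter, 95 mm high, loose. Origin at the centre of its underside.
- balance: White top-pan balance, 140 x 190 x 48 mm, loose. Origin at the centre of its underside.

How it is judged (in metres and radians):
On the way, in this order (a step that is already met when the one before it is completed fails the run):
1. the arm is cocked and held by the sear alone, the robot off it (value of joint swing_arm above 0.76 rad and value of joint trigger below 0.05 rad and contact force between each of the arm, the fingers and launcher below 0.2 N), for 0.3 s.
2. the ball sits in the cup of the cocked arm, let go (value of joint swing_arm above 0.76 rad and distance between ball_center and cup_seat below 0.008 m and contact force between each of the arm, the fingers and ball below 0.05 N), for 0.3 s.
3. the trigger lets the arm go with the ball (value of joint swing_arm below 0.2 rad and contact force between each of the arm, the fingers and ball below 0.05 N), for 0.02 s.
At the end, for the whole second after the job is handed in: The ball lies in the tray (centre inside its walls and below 60 mm, slower than 0.15 m/s), the launcher's arm is forward at rest (below 0.1 rad) and the trigger is back (below 0.05 rad) (x of ball_center in the frame of tray between -0.15 and 0.15 m and y of ball_center in the frame of tray between -0.21 and 0.21 m and height (world z) of ball_center below 0.06 m and linear speed of ball below 0.15 m/s and value of joint swing_arm below 0.1 rad and value of joint trigger below 0.05 rad); the robot touches nothing.
It fails at once if the robot carries the ball to the tray or touches it there (contact force between any of the arm, the fingers and ball above 0.3 N and y of ball_center in the frame of tray above -0.25 m and horizontal distance between ball_center and tray below 0.3 m).
It fails at once if the beaker is moved more than 30 mm (distance of beaker from where it was at the start of the episode above 0.03 m).
It fails at once if the jar is moved more than 30 mm (distance of jar from where it was at the start of the episode above 0.03 m).
It fails at once if the balance is moved more than 30 mm (distance of balance from where it was at the start of the episode above 0.03 m).
It also fails if it takes over 72 s, if anything falls off the work surface, if the arm or the gripper's body presses on something with over 40 N, if the wrist force passes 120 N, or if a joint passes its speed limit or range.

## Working session

There is one attempt and no reset: what is moved stays moved. The work goes in short steps, Python scripts to look and compute and a tool call to move; the robot and the scene stay as the last step left them, time stands still between calls to the robot, and variables do not carry over. Pictures are saved under pics/ and viewed, at most 10 in all, crops included, and the job is handed in when it is done.

Besides the shell and the picture viewer there is one more tool, called after "Emit:" by a JSON object that holds its "name" and its "arguments". step_arm: Moves the arm, as the interface text tells. Its arguments: {"type":"object","properties":{"plan":{"type":"array","items":{"type":"number"}},"hand":{"type":"number"},"newtons":{"type":"number"}},"required":["plan"]}

```bash
mkdir -p pics; cat > h.py <<'E'
import numpy as np, cv2
from scipy.spatial.transform import Rotation as R
from workcell import sensors, viewer, env
def att(p):
    a=np.array(p["attitude"],float)
    if a.shape==(3,3): return a
    if a.size==4: return R.from_quat(a).as_matrix()
    return R.from_euler('xyz',a,degrees=True).as_matrix()
def ray(p,uv):
    d=att(p)@np.array([(uv[0]-p["cx"])/p["fx"],(uv[1]-p["cy"])/p["fy"],1.])
    return np.array(p["position"],float),d/np.linalg.norm(d)
def atz(p,uv,z):
    o,d=ray(p,uv); return o+d*(z-o[2])/d[2]
def tri(rays):
    A=np.zeros((3,3));b=np.zeros(3)
    for o,d in rays:
        P=np.eye(3)-np.outer(d,d);A+=P;b+=P@o
    x=np.linalg.solve(A,b)
    return x,max(np.linalg.norm((np.eye(3)-np.outer(d,d))@(x-o)) for o,d in rays)
E
python3 - <<'E'
from h import *
print(sensors.state())
ps={n:viewer.grab_frame(n) for n in("scene","top")}
for n,p in ps.items():
    print(n,p["position"],p["attitude"],p["fx"]); cv2.imwrite(f"pics/{n}0.png",p["img"][:,:,::-1])
for k in "launcher thumb_pad cup_seat paddle guard_edge ball_center tray beaker jar balance".split():
    r=[]
    for n,p in ps.items():
        l=viewer.pinpoint(k,p)
        print(k,n,[(np.round(q["location"],1).tolist(),round(q["score"],2)) for q in l[:2]])
        if l: r.append(ray(p,l[0]["location"]))
    if len(r)==2: print("   ",tri(r))
E
```

```text
{'time_s': 0.0, 'qpos': array([-6.66354587e+01,  1.83495145e+01,  8.97061471e+01, -2.25079583e-03,
        7.20430615e+01, -1.14519173e+00]), 'qvel': array([-0.04889727, -0.01333287, -0.03110757,  0.03213525,  0.0267316 ,
        0.02839635]), 'effort': array([-2.63066730e-03, -4.12460160e+01, -2.31977230e+01,  7.25586363e-02,
        4.59657738e-02, -1.59417891e-04]), 'ee_pos': array([ 238.3440787 , -522.74956467,  227.14332847]), 'ee_rot': array([-1.79901254e+02,  1.66447218e-04,  2.45104290e+01]), 'force': array([ 0.26513855, -0.00066128,  0.2924151 ]), 'torque': array([-0.06578883,  0.03868558, -0.00029194]), 'gripper_force': 0.0, 'gripper_width': 91.19706281869016}
scene [1223.17775602   60.10905784 1140.24351391] [-147.26257372   -0.83628696   87.37574011] 521.4532221668437
top [ 400.58684704   89.58039015 1578.17551483] [-171.94773633    0.23495159  -90.34460279] 550.1017874336034
launcher scene [([299.1, 222.2], 0.82)]
launcher top [([340.1, 307.0], 0.7)]
    (array([439.19634374,  44.46393115,  -3.77628978]), np.float64(0.7935624300729747))
thumb_pad scene [([265.0, 173.6], 
[... 706 characters left out ...]
)
ball_center scene [([249.1, 254.7], 0.87)]
ball_center top [([387.1, 260.9], 0.72)]
    (array([565.11977325, -82.59743043,  46.85592996]), np.float64(5.04210120335838))
tray scene [([451.2, 216.6], 0.87)]
tray top []
beaker scene [([314.7, 259.8], 0.76)]
beaker top [([331.3, 263.0], 0.63)]
    (array([564.43644   ,  75.09607927,  11.0327665 ]), np.float64(7.15424144590263))
jar scene [([169.8, 284.2], 0.93)]
jar top [([443.8, 245.3], 0.66)]
    (array([ 615.37328231, -265.4883217 ,    2.04081273]), np.float64(7.721438641184292))
balance scene [([309.7, 342.9], 0.59)]
balance top [([331.9, 193.6], 0.81)]
    (array([773.21067599,  63.60691082, -14.41290609]), np.float64(0.475873203143806))
```

View pics/scene0.png

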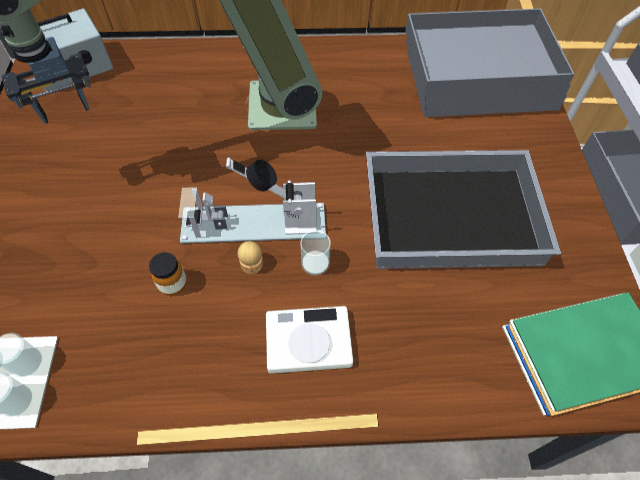

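View pics/top0.png

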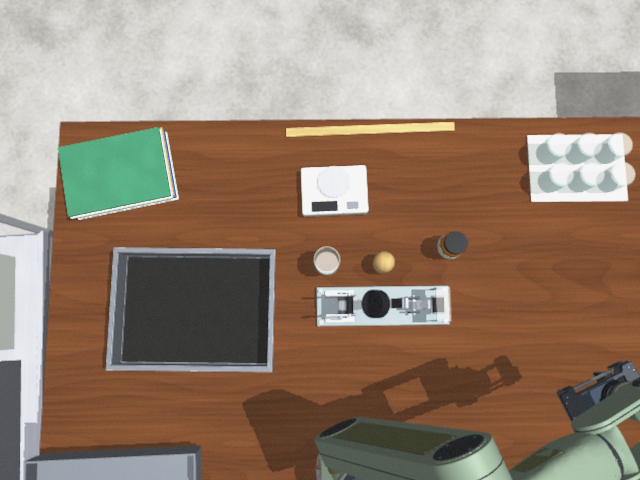

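The scene view shows the launcher near pixel (255,220), throwing to the image right into the tray (460,205). The ball is at (250,256), the beaker at (315,255) and the jar at (168,273). The top view agrees: the launcher lies along world y at x≈440. I'll go above it, squared up, for a close look.

Emit:
{"name": "step_arm", "arguments": {"plan": [2.8,-2.1,-1.4,0,0,0,2.8,-2.1,-1.4,0,0,0,2.8,-2.1,-1.4,0,0,0,2.8,-2.1,-1.4,0,0,0,2.8,-2.1,-1.4,0,0,0], "hand": 0}}

```text
time_s: 1.52
ee_pos: [322.7, -368.1, 298.6]
ee_rot: [180.0, -0.0, 24.5]
force: [-0.1, -0.3, 0.1]
gripper_width: 60.6
gripper_force: 0.0
```

Emit:
{"name": "step_arm", "arguments": {"plan": [2.8,-2.1,-1.4,0,0,0,2.8,-2.1,-1.4,0,0,0,2.8,-2.1,-1.4,0,0,0,2.8,-2.1,-1.4,0,0,0,2.8,-2.1,-1.4,0,0,0]}}

```text
time_s: 1.93
ee_pos: [406.6, -214.3, 368.9]
ee_rot: [180.0, -0.0, 24.5]
force: [-0.6, 0.1, -0.7]
gripper_width: 27.4
gripper_force: 0.0
```

Emit:
{"name": "step_arm", "arguments": {"plan": [2.8,-2.1,-1.4,0,0,0.1,2.5,-2.1,-1.4,0,0,0.1,0,0,0,0,0,0.1,0,0,0,0,0,0.1,0,0,0,0,0,0]}}

```text
time_s: 2.35
ee_pos: [440.2, -156.6, 396.2]
ee_rot: [180.0, -0.0, 1.6]
force: [-1.1, 0.4, -1.7]
gripper_width: 0.3
gripper_force: 0.0
```

```bash
python3 - <<'E'
from h import *
s=sensors.state();print(s["time_s"],s["ee_pos"],s["ee_rot"],s["qpos"])
p=viewer.grab_frame("wrist");t=viewer.grab_frame("top");sc=viewer.grab_frame("scene")
cv2.imwrite("pics/w1.png",p["img"][:,:,::-1])
for k in "launcher thumb_pad cup_seat paddle guard_edge ball_center beaker".split():
    r=[]
    for q in (p,t,sc):
        l=viewer.pinpoint(k,q); print(k,[(np.round(a["location"],0).tolist(),round(a["score"],2)) for a in l[:1]],end=' ')
        if l:r.append(ray(q,l[0]["location"]))
    if len(r)>1: print(tri(r))
E
```

```text
2.35 [ 440.18537258 -156.60670462  396.19319657] [ 1.79979566e+02 -3.00937907e-02  1.59669938e+00] [-2.09896458e+01  4.77763991e+00  8.34359909e+01 -7.31220309e-03
  9.17507352e+01  6.74134346e+01]
launcher [([193.0, 184.0], 0.66)] launcher [([340.0, 306.0], 0.73)] launcher [([296.0, 222.0], 0.95)] (array([443.86617101,  41.69139075,   9.47649913]), np.float64(5.722710957754254))
thumb_pad [([245.0, 224.0], 0.7)] thumb_pad [([398.0, 304.0], 0.67)] thumb_pad [] (array([440.52206231, -88.01810812, 241.78509628]), np.float64(1.9323604918570154))
cup_seat [([190.0, 215.0], 0.84)] cup_seat [([373.0, 306.0], 0.61)] cup_seat [([267.0, 173.0], 0.89)] (array([438.58418361, -25.8281572 , 203.66986237]), np.float64(7.050120580267598))
paddle [([367.0, 191.0], 0.6)] paddle [] paddle [([194.0, 219.0], 0.97)] (array([ 442.25609733, -228.8450389 ,   28.535903  ]), np.float64(2.740471214846119))
guard_edge [([192.0, 217.0], 0.69)] guard_edge [] guard_edge [([180.0, 202.0], 0.83)] (array([ 542.95985832, -135.56486039,  349.96317499]), np.float64(82.9328473611473))
ball_center [([266.0, 103.0], 0.98)] ball_center [([384.0, 260.0], 0.69)] ball_center [([251.0, 252.0], 0.56)] (array([563.91098481, -77.52533985,  56.8805554 ]), np.float64(5.261495052794026))
beaker [([163.0, 101.0], 0.79)] beaker [([328.0, 260.0], 0.62)] beaker [([316.0, 262.0], 0.57)] (array([570.03045408,  81.4486389 ,   8.21494275]), np.float64(5.402946637160189))
```

View pics/w1.png

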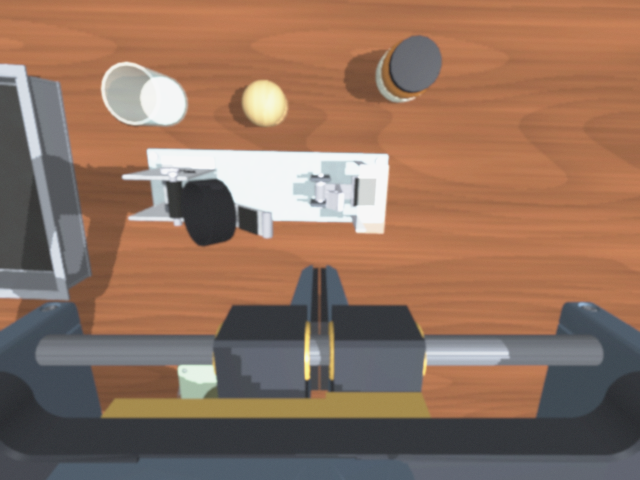

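The wrist view shows the base plate's far-side corners at pixels (149,149) and (388,154), the cup at (208,212), the thumb pad at (256,221) and the ball at (265,103). I'll use the plate corners to fix the launcher's pose.

```bash
cat >> h.py <<'E'
def pose(path=None):
    return np.load("L.npy")
def L2W(p):
    x,y,a=np.load("L.npy"); c,s=np.cos(a),np.sin(a)
    return np.array([x+c*p[0]-s*p[1],y+s*p[0]+c*p[1],p[2]])
E
python3 - <<'E'
from h import *
p=viewer.grab_frame("wrist");t=viewer.grab_frame("top")
g=cv2.cvtColor(p["img"],cv2.COLOR_RGB2GRAY).astype(np.float32)
c=cv2.cornerSubPix(g,np.array([[[149,149]],[[388,154]]],np.float32),(4,4),(-1,-1),(3,50,.01)).reshape(-1,2);print(c)
A,B=[atz(p,u,12) for u in c];print(A,B,np.linalg.norm(A-B))
for u in ([316.5,287.5],[450.5,286.5],[450.5,323.5],[317.5,326]): print("top",atz(t,u,12))
d=(A-B)/np.linalg.norm(A-B); a=np.arctan2(-d[0],d[1])
M=(A+B)/2 # local (55,-117.5)
cc,s=np.cos(a),np.sin(a)
x=M[0]-(cc*55-s*-117.5); y=M[1]-(s*55+cc*-117.5)
np.save("L.npy",[x,y,a]);print(x,y,np.degrees(a))
for k,z in(("ball_center",51),("beaker",0)):
    for q in(p,t):
        l=viewer.pinpoint(k,q)
        if l: print(k,atz(q,l[0]["location"],z))
for n,v in(("pad0",(0,-127,231)),("cup",(0,-130,131)),("paddle",(0,-270,39)),("guard",(0,-288,102))):
    w=L2W(v);print(n,w)
    for q in(p,t):
        k=att(q).T@(w-q["position"]);print("   px",q["cx"]+q["fx"]*k[0]/k[2],q["cy"]+q["fy"]*k[1]/k[2])
E
```

```text
[[146.21109 147.95428]
 [387.41888 153.6202 ]]
[496.93387201 110.49032619  12.        ] [ 498.65321703 -261.7566011    12.        ] 372.25089795228416
top [494.28367782 110.62475695  12.        ]
top [ 494.73736349 -270.07262574   12.        ]
top [ 390.7570591  -266.04311441   12.        ]
top [386.03676511 108.31303708  12.        ]
442.251424529371 41.611576311553165 0.2646375447952653
ball_center [564.22545634 -76.5905919   51.        ]
ball_center [567.93552421 -80.84810946  51.        ]
beaker [563.55219827  83.15075793   0.        ]
beaker [574.00311574  77.24275802   0.        ]
pad0 [442.8380096  -85.38706903 231.        ]
   px 245.4007916748389 219.64736924968264
   px 395.8732691413457 302.7761200465012
cup [442.85186594 -88.38703703 131.        ]
   px 264.2486528665164 200.58376433762473
   px 392.0812828200852 304.0004008879149
paddle [ 443.49849515 -228.3855437    39.        ]
   px 365.7617865241145 191.34917882292194
   px 438.4153853754526 304.4528502659082
guard [ 443.58163319 -246.3853517   102.        ]
   px 385.3384477011286 199.1961555404184
   px 450.03186624828174 303.6870656877124
```

Emit:
{"name": "step_arm", "arguments": {"plan": [0.15,0,0,0,0,0.02,0,0,0,-0.112,0,0,0,0,0,-0.112,0,0,0,0,0,-0.112,0,0,0,0,0,-0.112,0,0]}}

```text
time_s: 4.27
ee_pos: [441.7, -157.4, 397.0]
ee_rot: [154.0, -0.2, 0.4]
force: [0.7, -0.2, -1.1]
gripper_width: 0.7
gripper_force: 0.0
```

Emit:
{"name": "step_arm", "arguments": {"plan": [0,0,0,-0.112,0,0,0,0,0,-0.112,0,0,0,0,0,-0.112,0,0,0,0,0,0,0,0,0,0,0,0,0,0]}}

```text
time_s: 4.68
ee_pos: [441.7, -156.1, 395.1]
ee_rot: [135.2, 0.1, 0.6]
force: [0.1, -0.5, 0.4]
gripper_width: 0.5
gripper_force: 0.0
```

Emit:
{"name": "step_arm", "arguments": {"plan": [0,-2.8,0.4,0,0,0,0,-2.8,0.4,0,0,0,0,-2.8,0.4,0,0,0,0,-2.8,0.4,0,0,0,0,-2.8,0.4,0,0,0]}}

```text
time_s: 5.1
ee_pos: [441.3, -72.2, 283.0]
ee_rot: [135.3, -0.2, 0.3]
force: [0.2, -0.5, -0.4]
gripper_width: 0.6
gripper_force: 0.0
```

```bash
python3 - <<'E'
from h import *
s=sensors.state();print(s["time_s"],s["ee_pos"],s["ee_rot"],s["qpos"],s["force"])
Rt=R.from_euler('xyz',s["ee_rot"],degrees=True).as_matrix();print(Rt.round(3))
th=np.radians(45);w=np.array([441.8,41.4-98.3,256.9]);print("remaining tool",Rt.T@(w-s["ee_pos"]))
p=viewer.grab_frame("wrist");cv2.imwrite("pics/w2.png",p["img"][:,:,::-1])
p=viewer.grab_frame("scene");cv2.imwrite("pics/s2.png",cv2.resize(p["img"][80:300,100:400,::-1],None,fx=2.5,fy=2.5))
E
```

```text
5.1 [441.28558109 -72.22913554 282.98863948] [135.26463625  -0.19334569   0.26451109] [ 17.91541142  10.23359944 106.67625646 -42.64583211  82.34357009
 121.14768796] [ 0.1760978  -0.52100563 -0.4145951 ]
[[ 1.     0.001  0.006]
 [ 0.005 -0.71  -0.704]
 [ 0.003  0.704 -0.71 ]]
remaining tool [  0.49714173 -29.2508194    7.74638934]
```

View pics/w2.png

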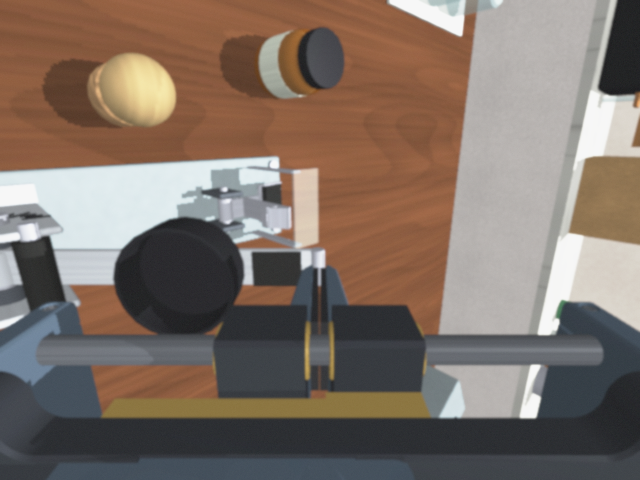

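Emit:
{"name": "step_arm", "arguments": {"plan": [0,-1.45,0.4,0,0,0,0,-1.45,0.4,0,0,0,0,0,0.8,0,0,0,0,0,0.8,0,0,0,0,0,0.8,0,0,0]}}

```text
time_s: 5.62
ee_pos: [441.3, -75.8, 240.7]
ee_rot: [135.1, -0.1, 0.4]
force: [-0.1, 0.9, 3.2]
gripper_width: 0.2
gripper_force: 1.6
```

Emit:
{"name": "step_arm", "arguments": {"plan": [0,0.08,0.92,0.05,0,0,0,0.08,0.92,0.05,0,0,0,0.08,0.92,0.05,0,0,0,0.08,0.92,0.05,0,0,0,0.08,0.92,0.05,0,0]}}

```text
time_s: 6.03
ee_pos: [441.6, -107.1, 207.7]
ee_rot: [149.6, -0.2, 0.4]
force: [-0.9, 3.6, 3.3]
gripper_width: 0.5
gripper_force: 2.2
```

```bash
cat > chk.py <<'E'
from h import *
s=sensors.state();e=s["ee_pos"];print(s["time_s"],e,s["ee_rot"],"F",s["force"],"T",s["torque"],s["qpos"].round(0))
y=e[1]-41.4;z=e[2]-95;print("d/th/n: th by tool",270-s["ee_rot"][0], "r",np.hypot(y,z),"th", np.degrees(np.arctan2(-y,z)+np.arctan2(20,184)))
E
python3 chk.py; python3 - <<'E'
from h import *
p=viewer.grab_frame("wrist");cv2.imwrite("pics/w3.png",p["img"][:,:,::-1])
E
```

```text
6.0333 [ 441.55504318 -107.10596152  207.69240889] [149.62314011  -0.2207589    0.36543221] F [-0.94594385  3.57341278  3.34410623] T [ 0.77819583  0.18927588 -0.0845485 ] [  6.  10. 112. -34.  66. 111.]
d/th/n: th by tool 120.37685989138507 r 186.42317352871308 th 59.01073120639717
```

View pics/w3.png

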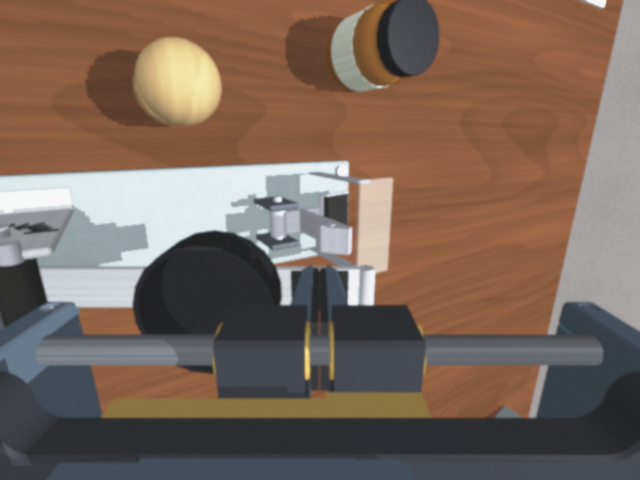

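The tip is on the thumb pad, between the cup's edge at column 280 and the catch pin at 365, and the arm is turning. I'll go on pressing.

Emit:
{"name": "step_arm", "arguments": {"plan": [0,0.08,0.92,0.05,0,0,0,0.08,0.92,0.05,0,0,0,0.08,0.92,0.05,0,0,0,0.08,0.92,0.05,0,0,0,0.08,0.92,0.05,0,0]}}

```text
time_s: 6.5
ee_pos: [441.6, -130.7, 168.2]
ee_rot: [163.7, -0.2, 0.4]
force: [-1.0, 2.2, 4.2]
gripper_width: 0.5
gripper_force: 2.5
```

Emit:
{"name": "step_arm", "arguments": {"plan": [0,0.08,0.92,0.05,0,0,0,0.08,0.92,0.05,0,0,0,0.08,0.92,0.05,0,0,0,0.08,0.92,0.05,0,0,0,0,0,0,0,0]}}

```text
time_s: 6.92
ee_pos: [441.5, -142.4, 132.1]
ee_rot: [175.2, -0.1, 0.2]
force: [-0.1, 1.8, 6.0]
gripper_width: 0.5
gripper_force: 2.9
```

```bash
python3 chk.py
```

```text
6.9167 [ 441.54326294 -142.35988775  132.05823772] [ 1.75196693e+02 -8.76227046e-02  2.32839417e-01] F [-0.09062668  1.8186918   6.03355754] T [0.16369472 0.02926361 0.00590765] [-16.  13. 113.  -6.  53.  77.]
d/th/n: th by tool 94.80330675562485 r 187.4593538052605 th 84.80172665657341
```

Emit:
{"name": "step_arm", "arguments": {"plan": [0,0.07,0.8,0.04,0,0,0,0.07,0.8,0.04,0,0,0,0,0.4,0,0,0,0,0,0.3,0,0,0,0,0,0,0,0,0]}}

```text
time_s: 7.33
ee_pos: [441.7, -144.8, 109.7]
ee_rot: [179.5, -0.1, 0.4]
force: [-1.4, -3.8, 6.2]
gripper_width: 0.1
gripper_force: 3.1
```

```bash
python3 chk.py
```

```text
7.3333 [ 441.71694483 -144.791622    109.69646974] [ 1.79546239e+02 -9.19832057e-02  4.29017659e-01] F [-1.42970879 -3.76887385  6.19141183] T [-0.58893922  0.22511332 -0.00264333] [-19.  15. 114.  -1.  51.  71.]
d/th/n: th by tool 90.45376065759152 r 186.7707319820464 th 91.69033678822382
```

Emit:
{"name": "step_arm", "arguments": {"plan": [0,0,0.2,0,0,0,0,0,0.2,0,0,0,0,0,0,0,0,0]}}

```text
time_s: 7.58
ee_pos: [441.7, -144.8, 106.0]
ee_rot: [179.5, -0.1, 0.5]
force: [-1.5, -2.6, 6.0]
gripper_width: 0.7
gripper_force: 3.1
```

Emit:
{"name": "step_arm", "arguments": {"plan": [0,0,-0.3,0,0,0,0,0,-0.3,0,0,0,0,0,-0.4,0,0,0,0,0,-0.4,0,0,0,0,0,0,0,0,0]}}

```text
time_s: 8.0
ee_pos: [441.5, -143.1, 119.7]
ee_rot: [179.7, -0.1, 0.4]
force: [0.0, -0.7, -0.1]
gripper_width: 0.3
gripper_force: 0.0
```

```bash
python3 chk.py
```

```text
8.0 [ 441.47785926 -143.07805087  119.67541208] [ 1.79706950e+02 -7.91199897e-02  4.08457359e-01] F [ 0.04164358 -0.72357112 -0.14012216] T [ 0.01841423 -0.02799192 -0.03387125] [-19.  14. 113.  -0.  53.  71.]
d/th/n: th by tool 90.29305030361996 r 186.12100154099684 th 88.58490019284774
```

The force drops to zero at cocked height, so the sear is holding the arm. Next I'll lift off, open, and go over the ball.

Emit:
{"name": "step_arm", "arguments": {"plan": [0,0,-3,0,0,0,0,0,-4,0,0,0,0,0,-4,0,0,0,0,0,-4,0,0,0,0,0,-1,0,0,0]}}

```text
time_s: 8.42
ee_pos: [443.5, -142.8, 284.8]
ee_rot: [179.5, -0.6, 0.4]
force: [1.1, 0.3, -0.2]
gripper_width: 0.2
gripper_force: 0.0
```

Emit:
{"name": "step_arm", "arguments": {"plan": [2.5,-1.3,0,0,0,0,2.5,-1.3,0,0,0,0,2.5,-1.3,0,0,0,0,2.5,-1.3,0,0,0,0,2.4,-1.2,0,0,0,0], "hand": 9.1}}

```text
time_s: 8.83
ee_pos: [565.4, -76.1, 277.6]
ee_rot: [179.8, 0.1, 0.4]
force: [0.3, 0.6, 0.1]
gripper_width: 31.0
gripper_force: 0.0
```

Emit:
{"name": "step_arm", "arguments": {"plan": [0,0,0,0,0,0,0,0,0,0,0,0,0,0,0,0,0,0]}}

```text
time_s: 9.08
ee_pos: [563.8, -77.1, 277.6]
ee_rot: [179.8, 0.1, 0.4]
force: [-0.9, -0.1, -0.2]
gripper_width: 51.4
gripper_force: 0.0
```

```bash
python3 chk.py; python3 - <<'E'
from h import *
p=viewer.grab_frame("wrist");t=viewer.grab_frame("top");c=viewer.grab_frame("scene")
for q in(p,t,c):
  for k,z in(("ball_center",51),("cup_seat",131),("thumb_pad",101)):
    l=viewer.pinpoint(k,q)
    if l: print(k,l[0]["location"],l[0]["score"],atz(q,l[0]["location"],z))
# ball circle by colour in wrist
h=cv2.cvtColor(p["img"],cv2.COLOR_RGB2HSV)
cv2.imwrite("pics/w4.png",p["img"][:,:,::-1])
E
```

```text
9.0833 [563.81534688 -77.08433562 277.63282717] [1.79752305e+02 1.34226553e-01 4.45707673e-01] F [-0.92196389 -0.12300806 -0.17704423] T [ 0.05351522 -0.05471461  0.02206118] [-9. 16. 85. -0. 78. 81.]
d/th/n: th by tool 90.24769532614997 r 217.69999390420034 th 39.17722351339435
ball_center [316.6, 212.1] 0.56 [561.92999218 -75.36314376  51.        ]
cup_seat [328.8, 342.3] 0.89 [442.2347655  -88.82205246 131.        ]
thumb_pad [376.1, 324.8] 0.98 [ 444.73571923 -142.71082326  101.        ]
ball_center [385.9, 262.2] 0.44 [561.18630632 -83.76583014  51.        ]
cup_seat [391.7, 305.9] 0.6 [437.92257967 -87.27325126 131.        ]
thumb_pad [413.3, 308.7] 0.86 [ 430.92867687 -148.29908649  101.        ]
ball_center [247.4, 255.8] 0.83 [570.84858195 -80.99990525  51.        ]
cup_seat [239.1, 191.7] 0.64 [436.57329074 -96.89241409 131.        ]
thumb_pad [221.8, 201.8] 0.72 [ 443.19463671 -142.79347904  101.        ]
```

View pics/w4.png

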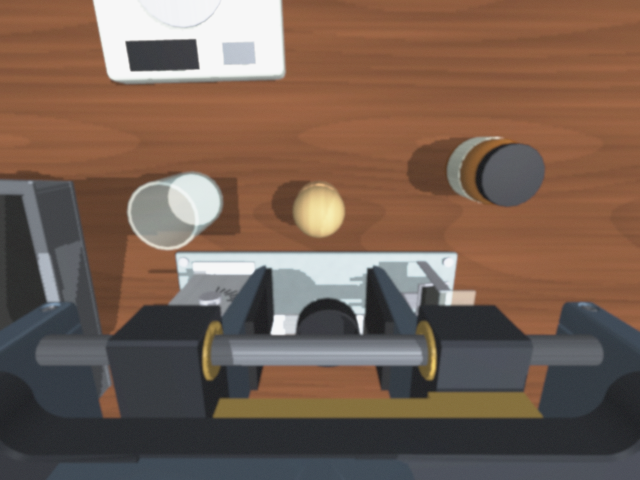

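The wrist view shows the ball at (319,210), between the beaker on the left and the jar on the right, and the cocked cup at (328,330). The ball is practically under the TCP, so I'll go down with the fingertips just below its equator and grip.

Emit:
{"name": "step_arm", "arguments": {"plan": [0,0.1,2,0,0,0,0,0,2,0,0,0,0,0,2,0,0,0,0,0,2,0,0,0,0,0,2,0,0,0]}}

```text
time_s: 10.1
ee_pos: [564.8, -78.3, 177.6]
ee_rot: [179.8, -0.0, 0.4]
force: [0.3, -0.4, 1.1]
gripper_width: 90.9
gripper_force: 0.0
```

Emit:
{"name": "step_arm", "arguments": {"plan": [0,0,3,0,0,0,0,0,3,0,0,0,0,0,3,0,0,0,0,0,1.96,0,0,0,0,0,1,0,0,0]}}

```text
time_s: 10.52
ee_pos: [563.0, -78.5, 55.9]
ee_rot: [179.8, 0.3, 0.4]
force: [0.4, -0.2, 0.0]
gripper_width: 91.4
gripper_force: 0.0
```

Emit:
{"name": "step_arm", "arguments": {"plan": [0,0,0,0,0,0,0,0,0,0,0,0,0,0,0,0,0,0,0,0,0,0,0,0,0,0,0,0,0,0], "hand": 4, "newtons": 12}}

```text
time_s: 10.93
ee_pos: [565.7, -78.8, 60.2]
ee_rot: [179.8, -0.2, 0.4]
force: [-0.4, 1.3, 0.9]
gripper_width: 60.7
gripper_force: 0.5
```

Emit:
{"name": "step_arm", "arguments": {"plan": [0,0,0,0,0,0,0,0,0,0,0,0]}}

```text
time_s: 11.1
ee_pos: [565.6, -78.8, 60.0]
ee_rot: [179.8, -0.1, 0.4]
force: [0.6, 0.9, 3.8]
gripper_width: 59.2
gripper_force: 12.0
```

```bash
python3 chk.py
```

```text
11.1 [565.62766459 -78.76739426  59.99091434] [ 1.79752643e+02 -1.48855977e-01  4.43684791e-01] F [0.57326722 0.90711708 3.77428923] T [0.15593967 0.00068804 0.01584583] [ -9.  27. 103.  -0.  50.  81.]
d/th/n: th by tool 90.24735736633912 r 125.16324828770352 th 112.44618958928946
```

Emit:
{"name": "step_arm", "arguments": {"plan": [0,0,-2,0,0,0,0,0,-4,0,0,0,0,0,-4,0,0,0,0,0,-4,0,0,0,0,0,-3,0,0,0]}}

```text
time_s: 11.52
ee_pos: [565.2, -78.2, 232.3]
ee_rot: [179.7, -0.2, 0.4]
force: [1.7, -0.5, -0.1]
gripper_width: 59.1
gripper_force: 12.0
```

Emit:
{"name": "step_arm", "arguments": {"plan": [-2.5,0.2,0,0,0,0,-3.5,0.2,0,0,0,0,-3.5,0.2,0,0,0,0,-2.9,0.3,0,0,0,0,0,0,0,0,0,0]}}

```text
time_s: 11.93
ee_pos: [434.8, -87.9, 228.6]
ee_rot: [179.8, 0.3, 0.4]
force: [-0.3, 0.5, -1.1]
gripper_width: 59.4
gripper_force: 12.0
```

Emit:
{"name": "step_arm", "arguments": {"plan": [0,0,0,0,0,0,0,0,0,0,0,0]}}

```text
time_s: 12.1
ee_pos: [441.6, -88.2, 229.2]
ee_rot: [179.7, -0.1, 0.4]
force: [0.2, -0.8, 0.1]
gripper_width: 59.3
gripper_force: 12.0
```

```bash
python3 chk.py; python3 - <<'E'
from h import *
p=viewer.grab_frame("wrist");t=viewer.grab_frame("top")
s=sensors.state();e=s["ee_pos"]
for k,z in(("ball_center",e[2]-9),("cup_seat",131)):
  for q in(p,t):
    l=viewer.pinpoint(k,q)
    if l: print(k,l[0]["location"],l[0]["score"],atz(q,l[0]["location"],z))
cv2.imwrite("pics/w5.png",p["img"][:,:,::-1])
E
```

```text
12.1 [441.57457947 -88.16837803 229.21858743] [ 1.79747981e+02 -1.01001310e-01  4.34178052e-01] F [ 0.21793534 -0.82310007  0.14346661] T [0.01528974 0.02871089 0.018409  ] [-13.   7. 105.  -0.  68.  77.]
d/th/n: th by tool 90.25201912610436 r 186.55453303326306 th 50.19350498402325
ball_center [319.4, 302.2] 0.73 [438.75993584 -88.49373718 219.88107726]
cup_seat [318.2, 245.1] 0.91 [442.45153976 -88.01717925 131.        ]
cup_seat [199.0, 309.9] 0.53 [430.61398428 416.49185934 131.        ]
```

View pics/w5.png

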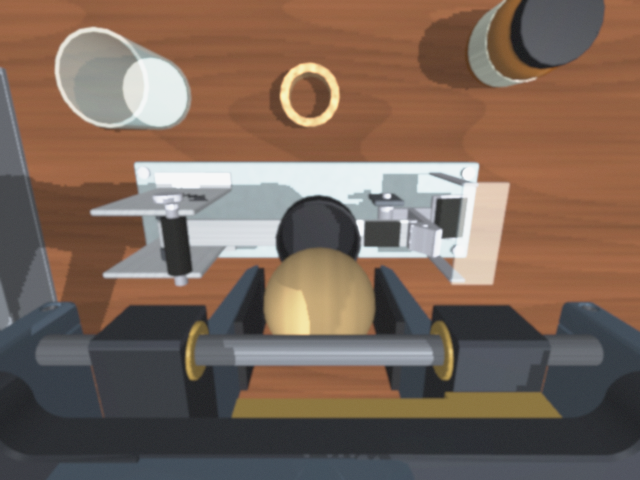

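The ball is held in line above the cup: the ball is at (319,300) and the cup at (318,235), with the cork ring left behind at (310,95). I'll lower it.

Emit:
{"name": "step_arm", "arguments": {"plan": [0.1,0,2.5,0,0,0,0,0,2.5,0,0,0,0,0,2,0,0,0,0,0,0.9,0,0,0,0,0,0.3,0,0,0]}}

```text
time_s: 12.82
ee_pos: [441.8, -88.2, 145.5]
ee_rot: [179.8, 0.1, 0.5]
force: [-0.2, 0.9, -1.1]
gripper_width: 59.4
gripper_force: 12.0
```

Emit:
{"name": "step_arm", "arguments": {"plan": [0,0,0.2,0,0,0,0,0,0,0,0,0,0,0,0,0,0,0]}}

```text
time_s: 13.07
ee_pos: [442.5, -88.5, 145.7]
ee_rot: [179.7, -0.1, 0.5]
force: [0.6, 0.1, 0.1]
gripper_width: 59.2
gripper_force: 12.0
```

```bash
python3 chk.py
```

```text
13.0667 [442.46568649 -88.49203299 145.68564712] [ 1.79741677e+02 -8.91390120e-02  4.52374889e-01] F [0.55355771 0.05990709 0.05337103] T [ 0.04721445  0.01194912 -0.03950951] [-13.  11. 112.  -0.  56.  77.]
d/th/n: th by tool 90.258323058451 r 139.43089707271383 th 74.88703881552667
```

Release it, settle, then lift straight up.

Emit:
{"name": "step_arm", "arguments": {"plan": [0,0,0.1,0,0,0,0,0,0,0,0,0,0,0,0,0,0,0,0,0,0,0,0,0,0,0,0,0,0,0], "hand": 9.1}}

```text
time_s: 13.48
ee_pos: [441.9, -88.4, 144.1]
ee_rot: [179.8, -0.0, 0.4]
force: [0.9, -0.6, -0.4]
gripper_width: 89.4
gripper_force: 0.0
```

Emit:
{"name": "step_arm", "arguments": {"plan": [0,0,-1,0,0,0,0,0,-3,0,0,0,0,0,-4,0,0,0,0,0,-4,0,0,0,0,0,-3,0,0,0]}}

```text
time_s: 13.9
ee_pos: [442.3, -87.9, 297.1]
ee_rot: [179.7, -0.2, 0.4]
force: [1.3, 0.5, 0.9]
gripper_width: 91.1
gripper_force: 0.0
```

```bash
python3 chk.py; python3 - <<'E'
from h import *
p=viewer.grab_frame("wrist");t=viewer.grab_frame("scene")
for k in("ball_center","guard_edge","paddle"):
  for q in(p,t):
    l=viewer.pinpoint(k,q)
    if l: print(k,l[0]["location"],l[0]["score"],atz(q,l[0]["location"],dict(ball_center=131,guard_edge=102,paddle=39)[k]))
cv2.imwrite("pics/w6.png",p["img"][:,:,::-1])
E
```

```text
13.9 [442.31477041 -87.8571172  297.12278403] [179.72158727  -0.19956861   0.44562146] F [1.30545944 0.53650527 0.87036341] T [-0.00817335 -0.02423668 -0.01355696] [-13.   5.  97.  -0.  78.  77.]
d/th/n: th by tool 90.27841272564453 r 239.91878244708263 th 38.80228182469417
ball_center [318.4, 224.6] 0.74 [442.51486312 -88.13035579 131.        ]
ball_center [241.5, 195.9] 0.84 [449.58878049 -90.56654814 131.        ]
guard_edge [468.2, 216.6] 0.73 [ 444.77880615 -248.09029038  102.        ]
guard_edge [181.8, 200.7] 0.61 [ 437.12666077 -241.07555042  102.        ]
paddle [430.1, 202.7] 0.84 [ 447.58719898 -227.13382856   39.        ]
paddle [190.7, 219.0] 0.69 [ 448.71424845 -230.80888557   39.        ]
```

View pics/w6.png

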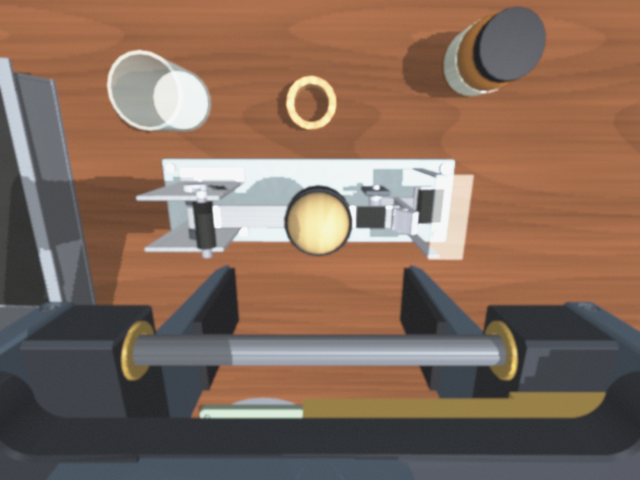

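The ball is seated in the cup, at (318,220). Next I'll go behind the launcher, close the fingers and tilt.

Emit:
{"name": "step_arm", "arguments": {"plan": [0,3.7,0,0,0,0,0,3.7,0,0,0,0,0,3.7,0,0,0,0,0,3.7,0,0,0,0,0,3.7,0,0,0,0], "hand": 0}}

```text
time_s: 14.72
ee_pos: [442.7, -274.2, 293.3]
ee_rot: [179.9, 0.1, 0.5]
force: [0.2, 0.4, 0.2]
gripper_width: 60.6
gripper_force: 0.0
```

Emit:
{"name": "step_arm", "arguments": {"plan": [0,3.6,0,0.1,0,0,0,0,0,0.1,0,0,0,0,0,0.1,0,0,0,0,0,0.1,0,0,0,0,0,0.1,0,0]}}

```text
time_s: 15.13
ee_pos: [443.3, -309.4, 294.0]
ee_rot: [-151.3, 0.0, 0.4]
force: [0.6, 0.1, -0.1]
gripper_width: 27.7
gripper_force: 0.0
```

Emit:
{"name": "step_arm", "arguments": {"plan": [0,0,0,0.1,0,0,0,0,0,0.1,0,0,0,0,0,0.12,0,0,0,0,0,0,0,0,0,0,0,0,0,0]}}

```text
time_s: 15.55
ee_pos: [443.3, -309.4, 292.1]
ee_rot: [-133.1, 0.2, 0.4]
force: [0.5, -0.2, 0.7]
gripper_width: 0.4
gripper_force: 0.0
```

```bash
cat > go.py <<'E'
import sys
from h import *
s=sensors.state();e=s["ee_pos"];Rt=R.from_euler('xyz',s["ee_rot"],degrees=True).as_matrix()
print(s["time_s"],e,s["ee_rot"],"F",s["force"],s["qpos"].round(0))
print("tool cm",(Rt.T@(np.array([float(v) for v in sys.argv[1:4]])-e)/10).round(2))
E
python3 go.py 444.5 -308.7 129.3
```

```text
15.55 [ 443.25713539 -309.43666782  292.09122096] [-133.13742942    0.20955106    0.36314558] F [ 0.54809823 -0.18702624  0.68189158] [-52.  31.  74.  29. 112.  40.]
tool cm [ 0.18 11.83 11.18]
```

Emit:
{"name": "step_arm", "arguments": {"plan": [0.1,2.5,2.4,0,0,0,0.1,2.5,2.4,0,0,0,0,2.5,2.4,0,0,0,0,2.5,2.4,0,0,0,0,1.8,1.6,0,0,0]}}

```text
time_s: 15.97
ee_pos: [445.3, -306.6, 130.6]
ee_rot: [-133.4, 0.0, 0.6]
force: [-1.1, 0.7, -0.2]
gripper_width: 0.7
gripper_force: 0.0
```

Emit:
{"name": "step_arm", "arguments": {"plan": [0,0,0,0,0,0,0,0,0,0,0,0]}}

```text
time_s: 16.13
ee_pos: [445.8, -307.1, 132.9]
ee_rot: [-133.3, 0.0, 0.5]
force: [-0.5, -0.3, 0.4]
gripper_width: 0.5
gripper_force: 0.0
```

```bash
python3 go.py 444.5 -235.6 61.1; python3 - <<'E'
from h import *
p=viewer.grab_frame("wrist")
cv2.imwrite("pics/w7.png",p["img"][:,:,::-1])
E
```

```text
16.1333 [ 445.78430412 -307.09470101  132.88933855] [-1.33274760e+02  4.30446776e-03  5.31115992e-01] F [-0.52174145 -0.2696419   0.35014233] [-51.  38.  85.  27.  96.  31.]
tool cm [-0.06  0.33 10.13]
```

View pics/w7.png

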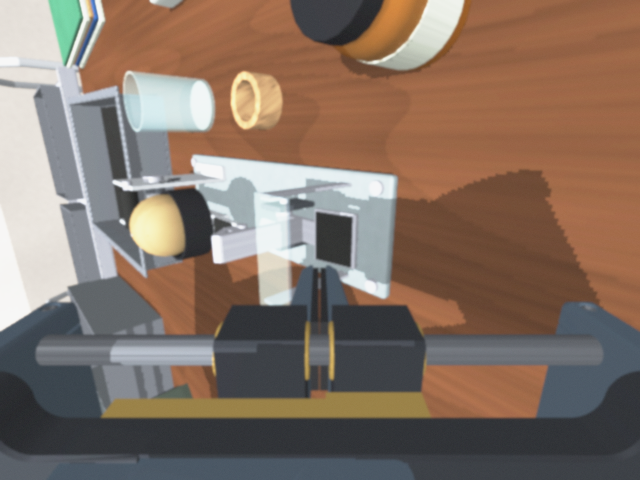

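The paddle's black pad is at (335,238) and the guard's rear edge at about column 290. The fingers at 318 line up behind it, so I'll go in along the tool axis.

Emit:
{"name": "step_arm", "arguments": {"plan": [-0.1,0.35,1.5,0,0,0,0,0,2,0,0,0,0,0,2,0,0,0,0,0,1.5,0,0,0,0,0,0,0,0,0]}}

```text
time_s: 16.6
ee_pos: [444.1, -257.7, 82.7]
ee_rot: [-133.3, -0.0, 0.6]
force: [-0.6, 0.0, -0.1]
gripper_width: 0.3
gripper_force: 0.0
```

Emit:
{"name": "step_arm", "arguments": {"plan": [0,0,1.2,0,0,0,0,0,1.2,0,0,0,0,0,0.6,0,0,0,0,0,0,0,0,0]}}

```text
time_s: 16.93
ee_pos: [444.4, -237.6, 62.1]
ee_rot: [-133.3, -0.1, 0.5]
force: [-0.6, -1.3, -0.3]
gripper_width: 0.3
gripper_force: 0.0
```

```bash
python3 go.py 444.5 -235.6 45.1
```

```text
16.9333 [ 444.4320461  -237.62929338   62.08369051] [-1.33327998e+02 -7.74219944e-02  4.91161651e-01] F [-0.57045504 -1.2891701  -0.25372803] [-48.  39.  96.  29.  84.  28.]
tool cm [0.01 1.1  1.31]
```

Emit:
{"name": "step_arm", "arguments": {"plan": [0,0.3,0.28,0,0,0,0,0.3,0.28,0,0,0,0,0.3,0.28,0,0,0,0,0.3,0.28,0,0,0,0,0,0,0,0,0]}}

```text
time_s: 17.35
ee_pos: [444.4, -238.0, 44.1]
ee_rot: [-133.3, -0.0, 0.4]
force: [1.5, -0.6, 1.5]
gripper_width: 0.5
gripper_force: 0.8
```

```bash
python3 go.py 444.5 -235.6 45.1; python3 - <<'E'
from h import *
t=viewer.grab_frame("scene")
cv2.imwrite("pics/s7.png",t["img"][:,:,::-1])
for k in ("ball_center","thumb_pad","cup_seat"): print(k,viewer.pinpoint(k,t)[:1])
E
```

```text
17.35 [ 444.37457974 -238.03595311   44.06035673] [-1.33251923e+02 -2.68324032e-02  3.83103917e-01] F [ 1.52615083 -0.56436471  1.45672668] [-48.  41.  97.  29.  82.  27.]
tool cm [ 0.01 -0.24  0.11]
ball_center [{'location': [244.5, 193.0], 'score': 0.62}]
thumb_pad [{'location': [220.8, 201.2], 'score': 0.69}]
cup_seat [{'location': [242.2, 197.1], 'score': 0.97}]
```

Emit:
{"name": "step_arm", "arguments": {"plan": [0,0.25,0.23,0,0,0,0,0.25,0.23,0,0,0,0,0,0,0,0,0]}}

```text
time_s: 17.8
ee_pos: [443.8, -237.3, 37.3]
ee_rot: [-133.2, 0.0, 0.4]
force: [0.7, 0.3, 2.8]
gripper_width: 0.4
gripper_force: 1.1
```

```bash
python3 go.py 444.5 -235.6 35; python3 - <<'E'
from h import *
t=viewer.grab_frame("scene")
for k in ("ball_center","thumb_pad","cup_seat"): print(k,viewer.pinpoint(k,t)[:1])
E
```

```text
17.8 [ 443.84850921 -237.33039445   37.30827996] [-1.33186905e+02  3.50959617e-02  4.38273885e-01] F [0.73680968 0.34695633 2.81537893] [-48.  41.  97.  29.  81.  27.]
tool cm [0.07 0.05 0.28]
ball_center [{'location': [324.3, 154.5], 'score': 0.6}]
thumb_pad [{'location': [240.7, 162.1], 'score': 0.76}]
cup_seat [{'location': [265.7, 174.8], 'score': 0.59}]
```

It has fired and the ball is in flight. I'll back out the way I came.

Emit:
{"name": "step_arm", "arguments": {"plan": [0,-0.8,-0.7,0,0,0,0,-0.9,-0.85,0,0,0,0,0,-2,0,0,0,0,0,-3,0,0,0,0,0,-3,0,0,0]}}

```text
time_s: 18.42
ee_pos: [444.2, -295.8, 117.4]
ee_rot: [-133.3, 0.0, 0.5]
force: [1.1, -0.5, 0.7]
gripper_width: 0.6
gripper_force: 0.0
```

Emit:
{"name": "step_arm", "arguments": {"plan": [0,0,-3,0,0,0,0,0,-3,0,0,0,0,0,-3,0,0,0,0,0,0,0,0,0,0,0,0,0,0,0]}}

```text
time_s: 18.83
ee_pos: [445.0, -362.3, 178.5]
ee_rot: [-133.4, -0.1, 0.4]
force: [0.7, 0.8, 0.5]
gripper_width: 0.4
gripper_force: 0.0
```

Emit:
{"name": "step_arm", "arguments": {"plan": [0,0,0,0,0,0,0,0,0,0,0,0,0,0,0,0,0,0,0,0,0,0,0,0,0,0,0,0,0,0]}}

```text
time_s: 19.25
ee_pos: [444.9, -360.5, 176.9]
ee_rot: [-133.2, 0.0, 0.5]
force: [0.2, 0.4, -0.1]
gripper_width: 0.5
gripper_force: 0.0
```

Emit:
{"name": "step_arm", "arguments": {"plan": [0,0,0,0,0,0,0,0,0,0,0,0,0,0,0,0,0,0,0,0,0,0,0,0,0,0,0,0,0,0]}}

```text
time_s: 19.67
ee_pos: [445.0, -361.2, 177.2]
ee_rot: [-133.3, -0.0, 0.4]
force: [-0.6, 0.3, 0.4]
gripper_width: 0.8
gripper_force: 0.0
```

```bash
python3 - <<'E'
from h import *
for i in range(2):
    t=viewer.grab_frame("scene"); print(sensors.state()["time_s"])
    for k,z in (("ball_center",39),("thumb_pad",231)):
        l=viewer.pinpoint(k,t)
        if l: print(k,l[0],atz(t,l[0]["location"],z))
    if i==0:
        for _ in range(10): viewer.grab_frame("top")
cv2.imwrite("pics/s8.png",t["img"][:,:,::-1])
E
```

```text
19.7167
ball_center {'location': [521.6, 206.5], 'score': 0.83} [439.49343329 630.68378779  39.        ]
thumb_pad {'location': [241.8, 165.4], 'score': 0.65} [439.44917434 -78.42427091 231.        ]
20.3667
ball_center {'location': [174.8, 283.8], 'score': 0.72} [ 634.36892985 -251.01356345   39.        ]
thumb_pad {'location': [236.4, 162.8], 'score': 0.93} [431.31082815 -90.97576339 231.        ]
```

View pics/s8.png

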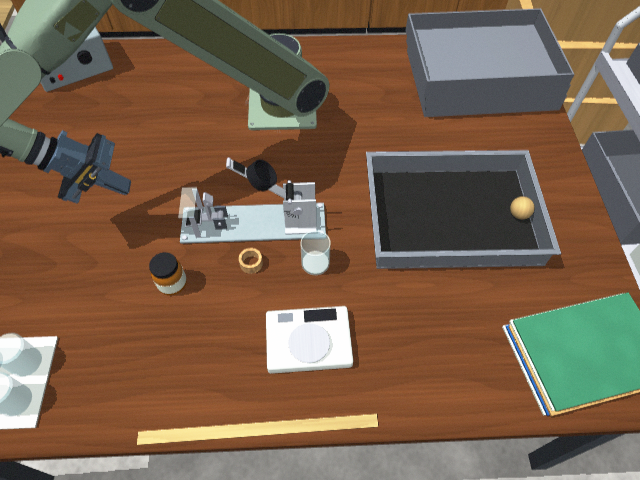

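The ball lies in the tray at (522,208), unmoved over 0.65 s. The launcher arm is at rest, and the beaker, jar and balance stand where they were. I'll wait a moment and hand in.

Emit:
{"name": "step_arm", "arguments": {"plan": [0,0,0,0,0,0,0,0,0,0,0,0,0,0,0,0,0,0,0,0,0,0,0,0,0,0,0,0,0,0]}}

```text
time_s: 20.88
ee_pos: [445.0, -361.2, 177.3]
ee_rot: [-133.3, -0.0, 0.4]
force: [-0.5, -0.7, 0.7]
gripper_width: 0.6
gripper_force: 0.0
```

Emit:
{"name": "step_arm", "arguments": {"plan": [0,0,0,0,0,0,0,0,0,0,0,0,0,0,0,0,0,0,0,0,0,0,0,0,0,0,0,0,0,0]}}

```text
time_s: 21.3
ee_pos: [445.0, -361.2, 177.3]
ee_rot: [-133.3, -0.0, 0.4]
force: [-0.4, 0.4, 0.5]
gripper_width: 0.3
gripper_force: 0.0
```

```bash
python3 -c "
from workcell import env
print(env.job_done())"
```

```text
the job is handed in; nothing more can be done
None
```

The launcher was cocked, loaded and fired, and the ball lies at rest in the tray with the beaker, jar and balance where they stood; the job was handed in at about 21 s, but no verdict was returned.

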